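Sort a left and a right pan-handle bracket into their trays

ROBOT

A 6-joint arm with a two-finger parallel gripper is mounted at the origin on the work surface. World frame = base frame: x ahead of the robot, y to its left, z up, the work surface at z = 0. Lengths are in mm, angles in rad, forces in N, time in s.
With the tool pointing down it reaches from about 275 to 825 mm from the base axis. Payload 4.9 kg.
Tool frame: the origin (TCP) lies midway between the tips of the shut fingers; the grasp point (between the pads) lies 19 mm behind it (r.grasp_offset is the distance from the TCP to the grasp point, in mm); z points along the fingers, y is the line along which they close (so a half turn about z gives the same grasp; the last joint's range is limited). The gripper opens to 85 mm and grips with 20 to 120 N. Pads are 22 mm wide; open, the fingers measure 114 mm over their backs; the gripper's body (76 mm by 85 mm) begins 54 mm behind the grasp point. The pads swing forward as they close: fully open they stand 13 mm farther back than shut.
Start: joints at [-1.468, 0.326, -0.193, 1.052, 0, 1.437], TCP at [129.037, -534.666, 231.281] pointing down, gripper open.
Joint ranges: [-2.65, 2.65], [-0.97, 1.79], [-1.3, 1.35], [-1.93, 2.1], [-1.47, 1.37], [-3.14, 3.14]. Speed limits (rad/s): [2.57, 2.57, 3.14, 3.14, 3.14, 3.14].

INTERFACE

Orientations are given as a unit quaternion [w, x, y, z].
In Python, from bench import r gives the robot as it stands.
- The arm moves only by the tool arm_command, never from a script. Its argument "increments" is a list of rows, each a list of 3 entries, a list of its own where there are three numbers: the opening, from 0 (shut) to 1 (fully open), then the shift along the tool's x, y, z in mm, then the turn about the tool's z in degrees. A call has 1 to 8 rows; each row shifts and turns the commanded pose from where the row before left it, along the tool's axes as they then stand; what a row does not reach is not made up. A row lasts 1/10 s, in which the tool goes at most 50 mm and 8.59 degrees, less where a joint would pass 70% of its speed; a pose out of reach is approached as far as the arm can. A call with a gripper value outside its range is refused whole. The fingers move at their own pace and stop on an object; "force" is the grip in N (left out, the last holds). Time passes only in rows, so rows that do not move let the fingers close. It gives the time, the measured TCP pose, the force, the opening and the grip force at its end, in the units of the state.
- r.get_state(): the state, without advancing time (a new reading comes with each control period).
- r.capture(name): name is "side" or "top"; returns (picture, depth): 400x640x3 uint8, red, green, blue; 400x640 float32, mm along the optical axis (not along the pixel's ray), 0 where there is no reading.
- r.camera_info(name): a dict with "fx", "fy", "cx", "cy" (pixels), "distortion" ([k1, k2, p1, p2, k3] as OpenCV has them; the pictures are not rectified), "origin" and "rotation" of the camera in the world. Camera axes: x right, y down, z forward; pixel columns grow to the right and rows downward; lengths in mm; the calibration is good to about 2 mm. A picture is of the moment at which its call begins. camera_info takes no time and is no camera call.
- r.finish_job(): hands the job in; it is judged then, once.
The state is a dict: "time_s": time; "joint_positions": joint angles; "dq": joint speeds; "tau": joint torques, N m; "tool_pos": TCP position; "tool_rot": TCP orientation; "ft_force": force on the tool from outside, world axes, zero at the start; "wrist_torque": the same for the moment, N m; "finger_gap": finger opening in mm; "grasp_force": force on a finger pad.
Only numpy, scipy, OpenCV 4.12 (cv2) and the standard library are available. Lean on these libraries where they do the work, as an engineer would, in place of code of your own. Each camera call takes 0.05 s, during which the arm holds its last target. There are 200 camera calls.

TASK

On the inspection bench lie one left-hand and one right-hand steel handle bracket, mirror images of each other, among look-alikes with two feet or none. Lay each of the two flat, studs up, inside the tray whose fixed sample bracket has the same hand. Set them down gently rather than dropping them.

Things in the scene. Friction and masses are not known exactly. Their poses are not given: they have to be found in the camera images.
- bracket_left: Steel bracket, lies flat: bar 100 mm long, 14 wide, 20 high, one foot at its +x end (x 28 to 50, 6 thick) out to y = +37, two 7 mm studs on the foot, 15 up. Left-hand: seen from above, footed end away from you, the foot points to your left. Origin: centre of bar's underside; x along bar, z up. 0.18 kg. Starts on the bench (z=0), any yaw. Look-alikes nearby: T with two feet, bar with none.
- bracket_right: Steel bracket, lies flat: bar 100 mm long, 14 wide, 20 high, one foot at its +x end (x 28 to 50, 6 thick) out to y = -37, two 7 mm studs on the foot, 15 up. Right-hand: seen from above, footed end away from you, the foot points to your right. Origin: centre of bar's underside; x along bar, z up. 0.18 kg. Starts on the bench (z=0), any yaw. Look-alikes nearby: T with two feet, bar with none.
- tray_left: Fixed aluminium tray for left-hand brackets, on either side of the bench. Outside (mm) 200 (x) by 170 (y), inside 192 by 162, rim 18 and inner floor 4 above the bench. Origin: centre of underside (z=0); x along its long side, away from the robot, yaw up to 0.25 rad. On a black plate beyond its +x wall a sample left-hand bracket is fixed (24 high, to x = 167), which shows what belongs in it.
- tray_right: Fixed aluminium tray for right-hand brackets, on either side of the bench. Outside (mm) 200 (x) by 170 (y), inside 192 by 162, rim 18 and inner floor 4 above the bench. Origin: centre of underside (z=0); x along its long side, away from the robot, yaw up to 0.25 rad. On a black plate beyond its +x wall a sample right-hand bracket is fixed (24 high, to x = 167), which shows what belongs in it.
Mind the look-alikes: they are no part of the job. What is shaped like the bracket_right but pink or purple is not meant.

How it is judged (in metres and radians):
At the end, for the whole second after the job is handed in: Each of the two brackets lies at rest on the floor of the tray of its own hand, its origin inside the walls (within 90 mm of the tray's centre along its x and 75 mm along its y), less than 12 mm above the tray's underside, studs up within 0.17 rad (10 degrees) (x of bracket_left in the frame of tray_left between -0.09 and 0.09 m and y of bracket_left in the frame of tray_left between -0.075 and 0.075 m and z of bracket_left in the frame of tray_left below 0.012 m and angle between each of bracket_left, bracket_right's own z axis and vertical below 0.17 rad and linear speed of each of bracket_left, bracket_right below 0.02 m/s and x of bracket_right in the frame of tray_right between -0.09 and 0.09 m and y of bracket_right in the frame of tray_right between -0.075 and 0.075 m and z of bracket_right in the frame of tray_right below 0.012 m); the robot touches nothing.
It fails at once if the left-hand bracket is dropped into a tray (from more than about 5 cm) (linear speed of bracket_left above 0.9 m/s and height (world z) of bracket_left below 0.05 m and horizontal distance between bracket_left and tray_left below 0.13 m).
It fails at once if the left-hand bracket is dropped into a tray (from more than about 5 cm) (linear speed of bracket_left above 0.9 m/s and height (world z) of bracket_left below 0.05 m and horizontal distance between bracket_left and tray_right below 0.13 m).
It fails at once if the right-hand bracket is dropped into a tray (from more than about 5 cm) (linear speed of bracket_right above 0.9 m/s and height (world z) of bracket_right below 0.05 m and horizontal distance between bracket_right and tray_left below 0.13 m).
It fails at once if the right-hand bracket is dropped into a tray (from more than about 5 cm) (linear speed of bracket_right above 0.9 m/s and height (world z) of bracket_right below 0.05 m and horizontal distance between bracket_right and tray_right below 0.13 m).
It also fails if it takes over 54 s, if anything falls off the work surface, if the arm or the gripper's body presses on something with over 40 N, if the wrist force passes 120 N, or if a joint passes its speed limit or range.

## Working session

There is one attempt and no reset: what is moved stays moved. The work goes in short steps, Python scripts to look and compute and a tool call to move; the robot and the scene stay as the last step left them, time stands still between calls to the robot, and variables do not carry over. Pictures are saved under pics/ and viewed, at most 10 in all, crops included, and the job is handed in when it is done.

Besides the shell and the picture viewer there is one more tool, called after ">>>" as name([rows], argument=value, ...), one row to a line, values as JSON. arm_command: Moves the arm, as the interface text tells. Its arguments: {"type":"object","properties":{"increments":{"type":"array"},"force":{"type":"number"}},"required":["increments"]}

```bash
mkdir -p pics
python3 - <<'E'
from bench import r
import cv2,numpy as np
for n in("top","side"):
    p,d=r.capture(n); cv2.imwrite(f"pics/{n}1.png",p[...,::-1]); np.savez(f"pics/{n}1.npz",p=p,d=d)
    print(n,r.camera_info(n))
s=r.get_state();print(s["time_s"],s["tool_pos"],s["tool_rot"],s["finger_gap"],r.grasp_offset)
E
```

```text
top {'fx': 450.47395349944674, 'fy': 450.47395349944674, 'cx': 316.54294549817996, 'cy': 200.71101960103778, 'distortion': array([-0.07902609,  0.        ,  0.        ,  0.        ,  0.        ]), 'origin': array([ 372.86993177,  -12.16502967, 1119.38629007]), 'rotation': array([-0.06210142,  0.7092584 , -0.69992089,  0.05662757])}
side {'fx': 457.8325706016604, 'fy': 457.8325706016604, 'cx': 324.6416341294778, 'cy': 205.03616890417783, 'distortion': array([-0.13318927,  0.        ,  0.        ,  0.        ,  0.        ]), 'origin': array([420.44270687, 809.06593328, 489.99602284]), 'rotation': array([ 0.04492988, -0.08275569,  0.85169579, -0.51550663])}
0.1 [ 128.98154226 -534.14293696  230.57785296] [-7.70375508e-04  9.92999278e-01  1.18117909e-01  1.04370058e-06] 85.6003072418681 18.700000000000003
```

View pics/top1.png

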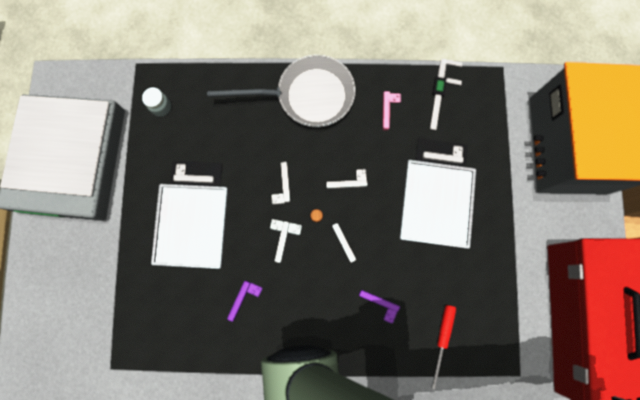

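View pics/side1.png

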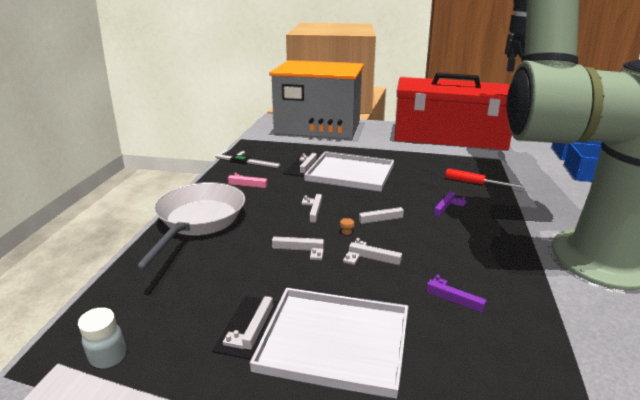

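The top picture shows two one-footed white brackets, A at about (283,183) and B at about (348,180). The T is at (285,238), the plain bar at (344,242) and the trays at (190,225) and (438,203). I'll zoom in and measure.

```bash
cat > h.py <<'E'
from bench import r
import numpy as np,cv2
from scipy.spatial.transform import Rotation as R
def ray(n,uv,z):
    c=r.camera_info(n);K=np.array([[c["fx"],0,c["cx"]],[0,c["fy"],c["cy"]],[0,0,1]])
    q=c["rotation"];M=R.from_quat([q[1],q[2],q[3],q[0]]).as_matrix()
    p=cv2.undistortPoints(np.array(uv,float).reshape(-1,1,2),K,c["distortion"])[:,0]
    d=np.c_[p,np.ones(len(p))]@M.T
    return c["origin"]+d*((z-c["origin"][2])/d[:,2])[:,None]
E
python3 - <<'E'
from h import *
p=np.load("pics/top1.npz")["p"]
m=((p.min(2)>120)&(np.ptp(p.astype(int),axis=2)<40)).astype(np.uint8)
n,l,s,c=cv2.connectedComponentsWithStats(m)
for i in range(1,n):
    if 60<s[i,4]<8000:
        cn=max(cv2.findContours((l==i).astype(np.uint8),0,2)[0],key=len)
        z=18 if s[i,4]>2500 else 20
        b=cv2.boxPoints(cv2.minAreaRect(cn)); w=ray("top",b,z)
        print(i,s[i],c[i].round(1),"box",w[:,:2].round(0).tolist())
cv2.imwrite("pics/crop1.png",cv2.resize(p[140:280,140:490,::-1],None,fx=2.28,fy=2.28,interpolation=2))
E
```

```text
2 [446  78  16   7  75] [453.6  80.9] box [[880.0, -336.0], [893.0, -339.0], [885.0, -379.0], [872.0, -376.0]]
3 [142  87  21  22 335] [151.7  96.9] box [[830.0, 471.0], [869.0, 437.0], [831.0, 397.0], [792.0, 431.0]]
4 [430  95  11  35 233] [435.4 112. ] box [[750.0, -289.0], [844.0, -306.0], [842.0, -323.0], [748.0, -306.0]]
5 [423 146  41  17 349] [447.  155.1] box [[704.0, -271.0], [705.0, -373.0], [663.0, -371.0], [662.0, -269.0]]
6 [ 400  160   76   89 5621] [438.2 203.9] box [[462.0, -206.0], [669.0, -231.0], [653.0, -410.0], [446.0, -380.0]]
7 [271 162  19  42 391] [282.5 186.8] box [[657.0, 114.0], [657.0, 68.0], [553.0, 66.0], [552.0, 110.0]]
8 [173 164  40  19 357] [189.  175.3] box [[608.0, 361.0], [651.0, 361.0], [645.0, 260.0], [602.0, 261.0]]
9 [326 169  42  19 391] [350.4 180.8] box [[636.0, -23.0], [643.0, -126.0], [599.0, -128.0], [592.0, -26.0]]
10 [ 151  184   76   85 5679] [189.1 226. ] box [[396.0, 404.0], [605.0, 402.0], [592.0, 223.0], [386.0, 230.0]]
11 [270 219  32  44 539] [283.4 234.4] box [[414.0, 126.0], [515.0, 109.0], [501.0, 33.0], [400.0, 51.0]]
12 [332 223  24  40 285] [343.7 242.3] box [[500.0, -40.0], [508.0, -54.0], [416.0, -100.0], [409.0, -86.0]]
14 [ 412  348  158   52 2085] [492.4 391.6] box [[208.0, -233.0], [206.0, -618.0], [86.0, -613.0], [91.0, -232.0]]
15 [269 363  35  37 673] [280.4 378.7] box [[165.0, 105.0], [171.0, 24.0], [92.0, 18.0], [85.0, 98.0]]
17 [348 377  20  10 110] [359.9 380. ] box [[139.0, -81.0], [155.0, -88.0], [136.0, -133.0], [120.0, -125.0]]
```

View pics/crop1.png

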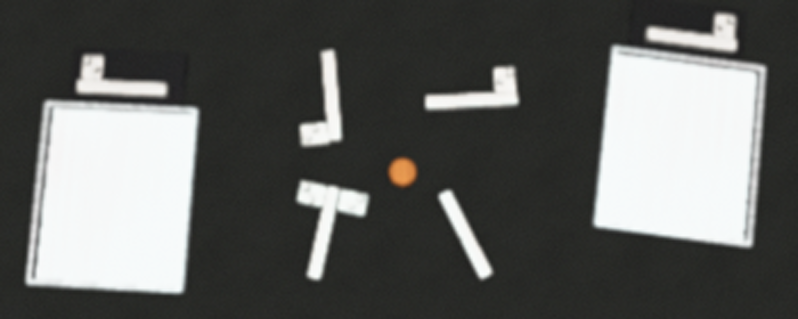

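The left-side tray (+y) holds a right-hand sample and the right-side tray (-y) a left-hand one. Bracket A (foot end towards the robot, foot to +y) is right-hand, and bracket B is left-hand. Next I'll fit the bars precisely.

```bash
cat > fit.py <<'E'
from h import *
import sys
def fit(p,seed,footend,footside):
    # bar-top points at z=20; rough frame: fe unit vec to foot end, fs to foot side
    g=p.min(2);m=((g>100)&(np.ptp(p.astype(int),axis=2)<50)).astype(np.uint8)
    n,l=cv2.connectedComponents(m);k=l[seed[1]-4:seed[1]+5,seed[0]-4:seed[0]+5];k=k[k>0][0]
    v,u=np.nonzero(l==k);P=ray("top",np.c_[u,v],20)[:,:2]
    e=np.array(footend,float);s=np.array(footside,float)
    for _ in range(3):
        a=P@e;A=P[a<a.min()+62]
        vx,vy,x0,y0=cv2.fitLine(A.astype(np.float32),2,0,.01,.01).ravel()
        d=np.array([vx,vy]);e=d*np.sign(d@e)
    far=np.percentile((A-[x0,y0])@e,0.5)-1
    c=np.array([x0,y0])+e*(far+50)
    return c,np.degrees(np.arctan2(e[1],e[0])),np.ptp(P@e)
E
python3 - <<'E'
from fit import *
p=np.load("pics/top1.npz")["p"]
print("A",fit(p,(285,183),(-1,0),(0,1)))
print("B",fit(p,(345,184),(0,-1),(1,0)))
def yaw(q):
    M=R.from_quat([q[1],q[2],q[3],q[0]]).as_matrix();return M
s=r.get_state();M=yaw(s["tool_rot"]);print(M.round(3),np.degrees(np.arctan2(M[1,0],M[0,0])))
for n in[(6)]:pass
E
```

```text
A (array([610.5986829 ,  77.81689013]), np.float64(-174.2147597666806), np.float64(106.62209410580033))
B (array([603.8422212 , -74.14069414]), np.float64(-86.82212722100712), np.float64(102.632893569364))
[[ 0.972  0.235 -0.   ]
 [ 0.235 -0.972  0.002]
 [ 0.    -0.002 -1.   ]] 13.566984383038864
```

>>> arm_command([
  [0.6,[0,0,0],-8],
  [0.6,[0,0,0],-8],
  [0.6,[0,0,0],-8],
  [0.6,[0,0,0],-8],
  [0.6,[0,0,0],-8],
  [0.6,[0,0,0],-8],
  [0.6,[0,0,0],-8],
  [0.6,[0,0,0],-8],
], force=60)

```text
time_s: 0.9
tool_pos: [129.0, -534.3, 230.8]
tool_rot: [-0.0, 0.778, 0.629, 0.0]
ft_force: [0.1, -0.2, 0.7]
finger_gap: 51.3
grasp_force: 0.0
```

>>> arm_command([
  [0.6,[0,0,0],-8],
  [0.6,[0,0,0],-7.6],
  [0.6,[30,36,0],0],
  [0.6,[30,36,0],0],
  [0.6,[30,36,0],0],
  [0.6,[30,36,0],0],
  [0.6,[30,36,0],0],
  [0.6,[30,36,0],0],
])

```text
time_s: 1.7
tool_pos: [335.7, -341.4, 231.1]
tool_rot: [-0.0, 0.687, 0.726, 0.0]
ft_force: [0.5, -0.9, 0.3]
finger_gap: 50.9
grasp_force: 0.0
```

>>> arm_command([
  [0.6,[30,36,0],0],
  [0.6,[30,36,0],0],
  [0.6,[30,36,0],0],
  [0.6,[30,36,0],0],
  [0.6,[30,36,20],0],
  [0.6,[30,36,20],0],
  [0.6,[20,20,20],0],
  [0.6,[0,0,0],0],
])

```text
time_s: 2.5
tool_pos: [558.0, -127.8, 168.6]
tool_rot: [-0.003, 0.685, 0.728, -0.001]
ft_force: [-1.0, -0.7, 0.3]
finger_gap: 51.5
grasp_force: 0.0
```

>>> arm_command([
  [0.6,[23,24,0],0],
  [0.6,[23,25,0],0],
  [0.6,[0,0,40],0],
  [0.6,[0,0,40],0],
  [0.6,[0,0,0],0],
])

```text
time_s: 3.0
tool_pos: [599.7, -82.2, 87.1]
tool_rot: [-0.005, 0.687, 0.726, -0.003]
ft_force: [-0.9, -0.2, -0.1]
finger_gap: 51.2
grasp_force: 0.0
```

Run:
```python
from h import *
p,d=r.capture("top");q,_=r.capture("side")
a=cv2.resize(p[130:250,280:430,::-1],None,fx=4,fy=4);b=cv2.resize(q[130:280,230:400,::-1],None,fx=2.35*480/352.5,fy=480/150)
cv2.imwrite("pics/c2.png",cv2.resize(np.hstack([cv2.resize(a,(400,400)),cv2.resize(b,(400,400))]),(800,400)))
s=r.get_state();print(s["tool_pos"],s["tool_rot"])
```

```text
[603.57789796 -83.33881677  92.24604676] [-8.46517862e-04  6.87596932e-01  7.26091884e-01 -5.64391139e-04]
```

View pics/c2.png

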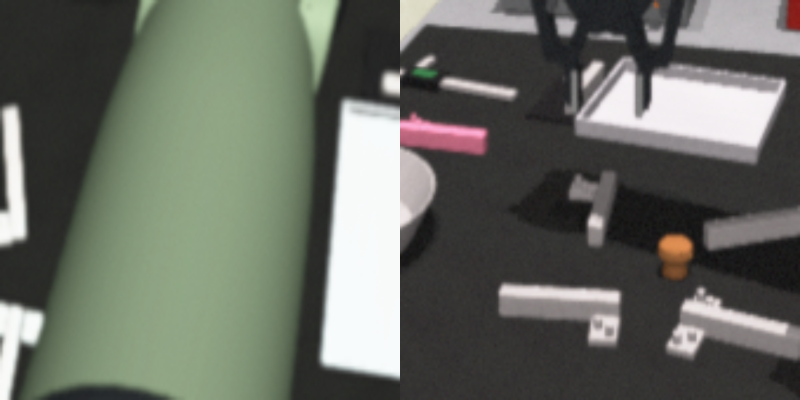

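The top view is blocked by the arm. In the side view the fingers straddle bracket B's bar, at about crop pixel (603,210), so I'm going down.

>>> arm_command([
  [0.6,[3,0,30],0],
  [0.6,[0,0,30],0],
  [0.6,[0,0,18],0],
  [0.6,[0,0,9],0],
  [0.6,[0,0,0],0],
  [0.6,[0,0,0],0],
])

```text
time_s: 3.7
tool_pos: [605.8, -80.5, 7.0]
tool_rot: [0.001, 0.687, 0.726, 0.001]
ft_force: [-0.4, 0.2, 0.5]
finger_gap: 51.4
grasp_force: 0.0
```

>>> arm_command([
  [0,[0,0,0],0],
  [0,[0,0,0],0],
  [0,[0,0,0],0],
  [0,[0,0,0],0],
  [0,[0,0,0],0],
  [0,[0,0,0],0],
  [0,[0,0,0],0],
  [0,[0,0,0],0],
])

```text
time_s: 4.5
tool_pos: [605.2, -80.1, 6.3]
tool_rot: [0.001, 0.687, 0.726, 0.0]
ft_force: [-0.3, 0.1, 6.0]
finger_gap: 12.6
grasp_force: 60.6
```

Run:
```python
from h import *
q,_=r.capture("side")
b=cv2.resize(q[130:250,260:380,::-1],(600,600),interpolation=2)
cv2.imwrite("pics/c3.png",b)
s=r.get_state();print(s["tool_pos"],s["tool_rot"],s["finger_gap"],s["grasp_force"])
```

```text
[605.22471383 -80.0501126    6.2879958 ] [9.15915409e-04 6.87259113e-01 7.26411629e-01 4.66520702e-04] 12.257670793529927 60.626617670059204
```

View pics/c3.png

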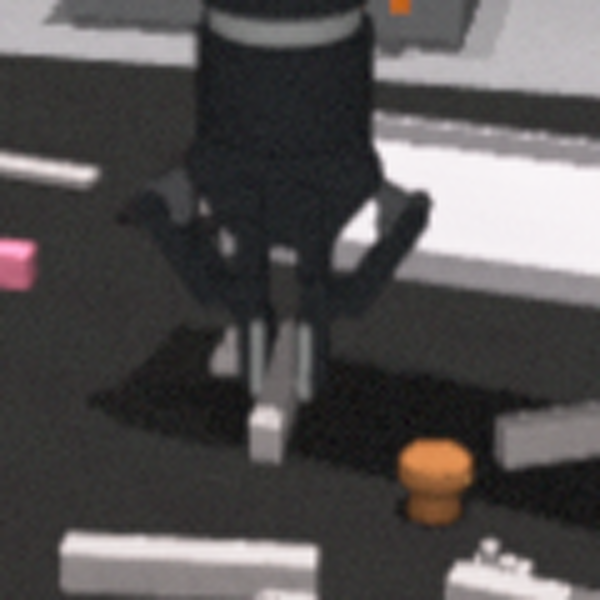

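The bar is held between the pads, at about (280,370) in the crop. I'll lift and carry it to the right-side tray.

>>> arm_command([
  [0,[0,0,-15],0],
  [0,[0,0,-30],0],
  [0,[0,0,-35],0],
  [0,[-20,-5,0],0],
  [0,[-34,-10,0],0],
  [0,[-34,-10,0],0],
  [0,[-34,-10,0],0],
  [0,[-34,-10,0],0],
])

```text
time_s: 5.35
tool_pos: [567.4, -239.1, 85.8]
tool_rot: [-0.0, 0.687, 0.726, -0.0]
ft_force: [0.5, -0.8, -2.9]
finger_gap: 12.4
grasp_force: 59.7
```

>>> arm_command([
  [0,[-34,-10,0],0],
  [0,[-23,-8,0],0],
  [0,[-10,-5,0],0],
  [0,[0,0,0],0],
  [0,[0,0,0],0],
])

```text
time_s: 5.85
tool_pos: [548.7, -305.1, 85.1]
tool_rot: [-0.0, 0.687, 0.727, 0.0]
ft_force: [-0.1, -0.0, -1.9]
finger_gap: 12.5
grasp_force: 59.7
```

Run:
```python
from h import *
q,_=r.capture("side")
b=cv2.resize(q[80:210,270:430,::-1],(736,600),interpolation=2)
cv2.imwrite("pics/c4.png",b)
s=r.get_state();print(s["tool_pos"],s["tool_rot"],s["finger_gap"],s["grasp_force"],s["wrist_torque"],s["joint_positions"])
```

```text
[ 548.8589736  -304.76130465   85.05610504] [-4.38847984e-04  6.86797348e-01  7.26848773e-01  2.68549807e-04] 12.308164548869838 59.66603636741638 [-0.00904895  0.05066575 -0.04090799] [-6.24696995e-01  5.91389630e-01 -1.66064898e-01  8.14140924e-01
  6.48247977e-04  8.89450221e-01]
```

View pics/c4.png

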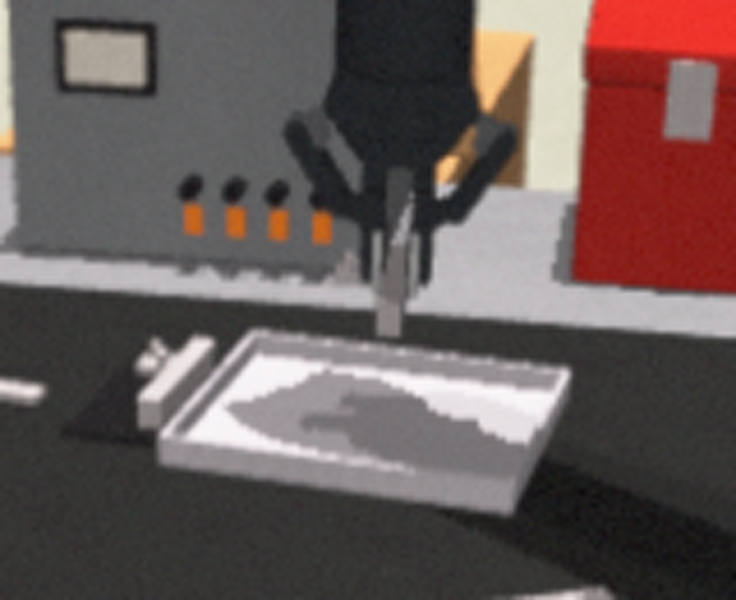

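The bracket is held level over the middle of the tray, near crop pixel (390,300). I'm lowering it.

>>> arm_command([
  [0,[0,0,15],0],
  [0,[0,0,20],0],
  [0,[0,0,17],0],
  [0,[0,0,10],0],
  [0,[0,0,6],0],
  [0,[0,0,3],0],
  [0,[0,0,2],0],
  [0,[0,0,0],0],
])

```text
time_s: 6.7
tool_pos: [549.1, -306.4, 12.4]
tool_rot: [0.0, 0.687, 0.726, 0.0]
ft_force: [-0.6, -0.4, -2.4]
finger_gap: 12.6
grasp_force: 59.6
```

>>> arm_command([
  [0,[0,0,1],0],
  [0,[0,0,0.7],0],
  [0,[0,0,0],0],
])

```text
time_s: 7.0
tool_pos: [548.8, -306.4, 10.5]
tool_rot: [0.0, 0.687, 0.726, 0.0]
ft_force: [-0.3, -0.6, -2.0]
finger_gap: 12.5
grasp_force: 59.6
```

>>> arm_command([
  [0.3,[0,0,0],0],
  [0.5,[0,0,0],0],
  [0.5,[0,0,0],0],
  [0.5,[0,0,0],0],
  [0.5,[0,0,-10],0],
  [0.5,[0,0,-30],0],
  [0.5,[0,0,-40],0],
  [0.5,[0,0,-40],0],
])

```text
time_s: 7.8
tool_pos: [548.4, -306.0, 132.0]
tool_rot: [-0.0, 0.687, 0.726, -0.0]
ft_force: [0.0, -1.0, -0.5]
finger_gap: 42.9
grasp_force: 0.0
```

>>> arm_command([
  [0.6,[0,0,0],-8.4],
  [0.6,[0,0,0],-8.4],
  [0.6,[0,0,0],-8.4],
  [0.6,[0,0,0],-8.4],
  [0.6,[0,0,0],-8.4],
  [0.6,[0,0,0],-8.4],
  [0.6,[0,0,0],-8.4],
  [0.6,[0,0,0],-8.4],
])

```text
time_s: 8.6
tool_pos: [548.8, -306.3, 131.2]
tool_rot: [0.0, 0.167, 0.986, -0.0]
ft_force: [0.1, 0.2, 0.3]
finger_gap: 51.4
grasp_force: 0.0
```

>>> arm_command([
  [0.6,[0,0,0],-8.4],
  [0.6,[0,0,0],-8.4],
  [0.6,[0,0,0],-8.4],
  [0.6,[0,0,0],0],
  [0.6,[-5,22,0],0],
  [0.6,[-10,40,0],0],
  [0.6,[-10,40,0],0],
  [0.6,[-10,40,0],0],
])

```text
time_s: 9.4
tool_pos: [569.9, -160.4, 130.9]
tool_rot: [0.0, -0.046, 0.999, -0.0]
ft_force: [0.2, 0.2, 0.3]
finger_gap: 51.2
grasp_force: 0.0
```

>>> arm_command([
  [0.6,[-10,40,0],0],
  [0.6,[-10,40,0],0],
  [0.6,[-10,40,0],0],
  [0.6,[-10,40,0],0],
  [0.6,[-10,40,0],0],
  [0.6,[-10,33,0],0],
  [0.6,[0,0,40],0],
  [0.6,[0,0,0],0],
])

```text
time_s: 10.2
tool_pos: [603.5, 77.4, 86.8]
tool_rot: [-0.004, -0.048, 0.999, 0.0]
ft_force: [-1.7, 0.2, -0.5]
finger_gap: 51.3
grasp_force: 0.0
```

Run:
```python
from h import *
p,d=r.capture("top");q,_=r.capture("side")
cv2.imwrite("pics/c5.png",np.hstack([cv2.resize(p[120:260,230:480,::-1],(400,400),interpolation=2),cv2.resize(q[130:280,230:380,::-1],(400,400),interpolation=2)]))
s=r.get_state();q=s["tool_rot"];M=R.from_quat([q[1],q[2],q[3],q[0]]).as_matrix();print(s["tool_pos"],np.degrees(np.arctan2(M[1,0],M[0,0])),s["joint_positions"],s["time_s"])
```

```text
[605.80857402  76.01834648  90.18282314] -174.53852606155417 [ 4.06268026e-03  5.59061396e-01 -2.10045158e-01  8.04306274e-01
 -1.43216869e-04 -9.12577091e-02] 10.3
```

View pics/c5.png

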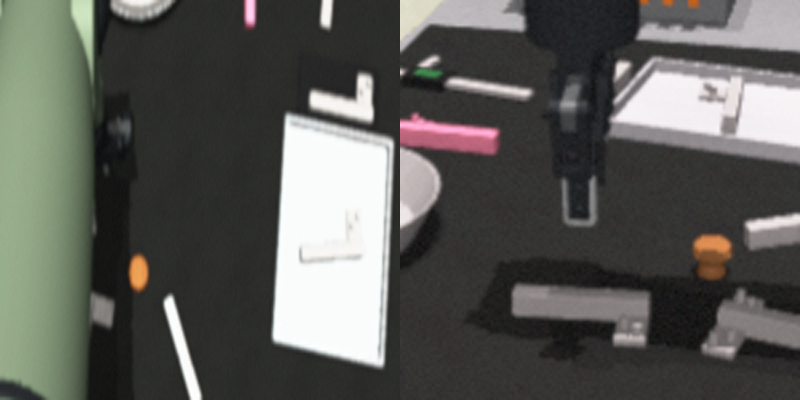

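Bracket B lies studs up in its tray, at about (335,240) in the left half. The gripper stands over bracket A, whose bar is at about (580,300) in the right half. Descending.

>>> arm_command([
  [0.6,[0,0,25],0],
  [0.6,[0,0,30],0],
  [0.6,[0,0,20],0],
  [0.6,[0,0,9],0],
  [0.6,[0,0,0],0],
  [0.6,[0,0,0],0],
])

```text
time_s: 10.9
tool_pos: [608.1, 75.7, 7.9]
tool_rot: [0.001, -0.048, 0.999, -0.0]
ft_force: [0.3, 0.9, -0.2]
finger_gap: 51.3
grasp_force: 0.0
```

>>> arm_command([
  [0,[0,0,0],0],
  [0,[0,0,0],0],
  [0,[0,0,0],0],
  [0,[0,0,0],0],
  [0,[0,0,0],0],
  [0,[0,0,0],0],
  [0,[0,0,0],0],
  [0,[0,0,0],0],
])

```text
time_s: 11.7
tool_pos: [607.8, 76.4, 7.6]
tool_rot: [0.001, -0.049, 0.999, 0.0]
ft_force: [-2.0, 0.5, 5.9]
finger_gap: 12.2
grasp_force: 60.6
```

>>> arm_command([
  [0,[0,0,-15],0],
  [0,[0,0,-30],0],
  [0,[0,0,-35],0],
  [0,[8,20,0],0],
  [0,[14,36,0],0],
  [0,[14,36,0],0],
  [0,[14,36,0],0],
  [0,[14,36,0],0],
])

```text
time_s: 12.5
tool_pos: [526.3, 234.3, 87.1]
tool_rot: [0.0, -0.048, 0.999, -0.0]
ft_force: [1.5, 0.8, -2.2]
finger_gap: 12.5
grasp_force: 59.5
```

>>> arm_command([
  [0,[14,36,0],0],
  [0,[9,25,0],0],
  [0,[5,14,0],0],
  [0,[0,0,0],0],
  [0,[0,0,0],0],
])

```text
time_s: 13.0
tool_pos: [492.5, 304.6, 86.6]
tool_rot: [0.0, -0.048, 0.999, -0.0]
ft_force: [0.3, 0.9, -1.4]
finger_gap: 12.1
grasp_force: 59.5
```

Run:
```python
from h import *
q,_=r.capture("side")
cv2.imwrite("pics/c6.png",cv2.resize(q[180:400,200:440,::-1],(654,600),interpolation=2))
s=r.get_state();print(s["tool_pos"],s["finger_gap"],s["grasp_force"],s["wrist_torque"])
```

```text
[492.70422324 304.24081256  86.47697143] 12.398017519157039 59.51712191104889 [-0.04206918 -0.025979   -0.0151746 ]
```

View pics/c6.png

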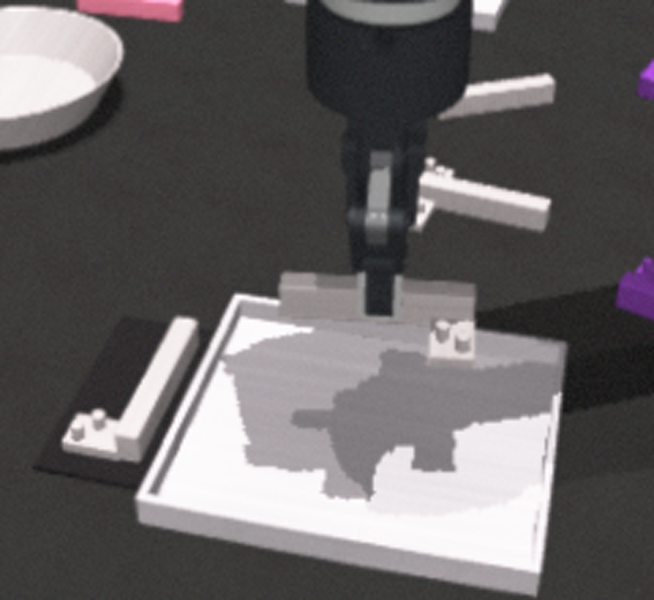

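The right-hand bracket hangs level over the tray, with its bar at about (377,300). I'm lowering it.

>>> arm_command([
  [0,[0,0,15],0],
  [0,[0,0,20],0],
  [0,[0,0,17],0],
  [0,[0,0,10],0],
  [0,[0,0,6],0],
  [0,[0,0,3],0],
  [0,[0,0,2],0],
  [0,[0,0,0],0],
])

```text
time_s: 13.85
tool_pos: [492.5, 305.2, 13.7]
tool_rot: [0.0, -0.049, 0.999, 0.0]
ft_force: [0.0, 0.7, -2.3]
finger_gap: 12.2
grasp_force: 59.5
```

>>> arm_command([
  [0,[0,0,1],0],
  [0,[0,0,0.7],0],
  [0,[0,0,0],0],
])

```text
time_s: 14.15
tool_pos: [492.2, 305.2, 11.8]
tool_rot: [0.0, -0.049, 0.999, 0.0]
ft_force: [-0.4, 0.4, -2.8]
finger_gap: 12.1
grasp_force: 59.5
```

>>> arm_command([
  [0.3,[0,0,0],0],
  [0.5,[0,0,0],0],
  [0.5,[0,0,0],0],
  [0.5,[0,0,0],0],
  [0.5,[0,0,-10],0],
  [0.5,[0,0,-30],0],
  [0.5,[0,0,-40],0],
  [0.5,[0,0,-40],0],
])

```text
time_s: 14.95
tool_pos: [491.7, 304.9, 133.3]
tool_rot: [-0.0, -0.049, 0.999, -0.0]
ft_force: [0.1, 0.6, -0.7]
finger_gap: 42.8
grasp_force: 0.0
```

>>> arm_command([
  [0.5,[10,0,-40],0],
  [0.5,[20,0,-40],0],
  [0.5,[45,0,0],0],
  [0.5,[45,0,0],0],
  [0.5,[45,0,0],0],
  [0.5,[20,0,0],0],
  [0.5,[0,0,0],0],
  [0.5,[0,0,0],0],
])

```text
time_s: 15.75
tool_pos: [308.8, 287.7, 212.6]
tool_rot: [0.001, -0.049, 0.999, 0.001]
ft_force: [-0.0, 0.2, -0.6]
finger_gap: 42.6
grasp_force: 0.0
```

Run:
```python
from h import *
p,_=r.capture("top");q,_=r.capture("side")
cv2.imwrite("pics/c7.png",np.hstack([cv2.resize(p[140:290,130:490,::-1],(420,400),interpolation=2),cv2.resize(q[130:400,200:440,::-1],(380,400),interpolation=2)]))
s=r.get_state();print(s["tool_pos"],s["ft_force"],s["time_s"])
```

```text
[309.48694061 287.66907355 212.16714674] [-0.29341475  0.55635671 -0.21451763] 15.85
```

View pics/c7.png

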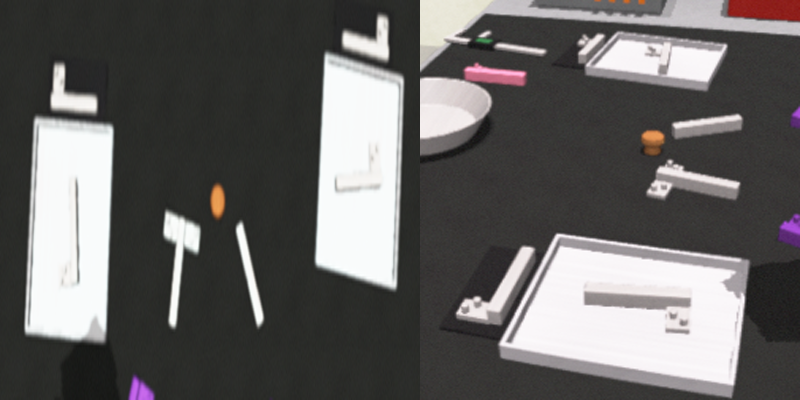

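Both brackets lie flat, studs up, in the middle of their matching trays: at (72,235) and (358,170) in the left half. The arm is clear, so I'm handing in.

```bash
python3 -c "
from bench import r
print(r.finish_job())"
```

```text
the job is handed in; nothing more can be done
None
```

Job handed in after about 16 s of robot time: the last pictures show both brackets flat, studs up, in the tray of their own hand with the arm clear; the hand-in returned no verdict.

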